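Put the juicing tools away

TASK

Tidy up after juicing: lay the round wooden muddler level in both notches of its wooden rest, roughly centred, and stand the wooden reamer nose-down and upright in its terracotta drip cup, with the nose right at the bottom. Set both down gently rather than dropping them, keep the drip cup standing, and leave everything else on the block where it is.

Things in the scene. Friction and masses are not known exactly. Their poses are not given: they have to be found in the camera images.
- reamer_mid (a point): Wooden citrus reamer, loose, 150 mm long, 70 g; this point is its centre, on its axis. z runs from nose to handle end. Ridged head: tip 12 mm in diameter, widening to 42 mm at 45 to 60 mm from the nose. Smooth round handle, 24 mm in diameter, from 66 to 150 mm. It starts on the slanted rest, handle end up and towards the robot, axis 40 degrees from vertical.
- reamer_nose (a point): The blunt tip of the reamer's head, on its axis, 75 mm below reamer_mid along its z axis; same axes as reamer_mid.
- slope: Slanted draining rest of dark wood, fixed; foot board 150 x 90 x 12 mm; origin at the centre of its underside, z up. Two open V notches carry the reamer, which leans towards the rest's -x; its handle is free beyond 84 mm from the nose, 100 to 160 mm above the block. The reamer lifts straight up out of it.
- cup: Terracotta drip cup, loose, about 0.55 kg, a slim slightly flared cup 95 mm tall, 62 mm outside diameter at the rim, standing on a saucer foot 84 mm in diameter and 6 mm thick; z up, origin at the centre of its underside. Starts on the robot's right (-y), at either of two places, the steel measuring cup at the other.
- cup_in (a point): Centre of the drip cup's inner floor, 6 mm above its underside. The hole is about 35 mm in diameter here, widening to 52 mm at the rim.
- cup_rim (a point): Centre of the drip cup's mouth, 95 mm above its underside; z up.
- muddler_mid (a point): Wooden muddler, loose, a plain round bar 30 mm in diameter and 180 mm long, about 110 g, with a dark band near its +x end (either way round will do); this point is its centre; its x axis runs along the bar. It starts lying on the block.
- rest_seat (a point): Where the muddler's centre must lie in its rest: midway between the two V notches, 60 mm above the block. y runs along the line through the notches (z up). Notches at 55 mm either side along y, each 16 mm thick, open upwards, 51 mm wide at the mouth, tops about 71 mm above the block; 94 mm of free space between them, down to the foot board.
- rest: The muddler's two-notch rest, medium-brown wood, fixed; foot board 70 x 140 mm (x, y), 12 mm thick; origin at the centre of its underside, z up.
- mcup: Steel measuring cup, loose bystander, 74 mm in diameter, 65 mm tall, short handle reaching 90 mm out along its x axis at a height of 60 mm; origin at the centre of its underside.
- bowl: Terracotta-glazed bowl with fruit, loose bystander, 176 mm in diameter, about 85 mm tall with its fruit; origin at the centre of its underside.
- carafe: Empty glass carafe, loose bystander, 104 mm in diameter, 210 mm tall; origin at the centre of its underside.
- salt: White salt jar, loose bystander, 64 mm in diameter, 90 mm tall; origin at the centre of its underside.
- mill: Dark wooden pepper mill, loose bystander, 54 mm in diameter, 160 mm tall; origin at the centre of its underside.
Things that resemble listed ones, but are neither listed nor needed, are in the scene too. Leave any purple look-alike of the rest alone.

How it is judged:
By the outcome, as a careful person would: the job done as asked, in the order asked, and still so for the second after the job is handed in, with the robot touching nothing.
It also fails if it takes over 54 s, if anything falls off the work surface, if the arm or the gripper's body presses on something with over 40 N, if the wrist force passes 120 N, or if a joint passes its speed limit or range.

ROBOT

A 6-joint arm with a two-finger parallel gripper is mounted at the origin on the work surface. World frame = base frame: x ahead of the robot, y to its left, z up, the work surface at z = 0. Lengths are in m, angles in rad, forces in N, time in s.
With the tool pointing down it reaches from about 0.35 to 0.875 m from the base axis. Payload 4.2 kg.
Tool frame: the origin (TCP) lies between the finger pads; the fingertips stand 8 mm ahead of it and the grasp point (between the pads) lies 11 mm behind it (tip_reach is the distance from the TCP to the fingertips, in m); z points along the fingers, y is the direction in which the jaws open and shut (so a half turn about z gives the same grasp; the last joint's range is limited). The gripper opens to 87 mm and grips with 3 to 60 N. Pads are 19 mm wide; open, the fingers measure 117 mm over their backs; the gripper's body (75 mm by 190 mm) begins 51 mm behind the grasp point.
Start: joints at [1.57, 0.385, 0.008, 0, -1.194, -0.259], TCP at [0.161, 0.604, 0.231] pointing down, gripper open.
Joint ranges: [-3.14, 3.14], [-1.21, 2.06], [-1.07, 1.41], [-3.16, 2.05], [-2.99, -0.16], [-3.1, 3.1]. Speed limits (rad/s): [2.79, 2.79, 3.14, 3.14, 3.14, 3.14].

INTERFACE

Orientations are given as a unit quaternion [x, y, z, w].
In Python, from bench import * gives the robot as it stands.
- The arm moves only by the shell command python3 -m handwheel 'ROWS'. ROWS is JSON, a list of rows, each an object with "claw": the opening, from -1 (shut) to 1 (fully open); "slide": the shift along the world's x, y, z in m, a list of three; "turn": the turn, a rotation vector about the world's x, y, z in degrees, a list of three. A call has 1 to 10 rows; each row shifts and turns the commanded pose from where the row before left it; what a row does not reach is not made up. A row lasts 1/12 s, in which the tool goes at most 41.7 mm and 7.16 degrees, less where a joint would pass 70% of its speed; a pose out of reach is approached as far as the arm can. A call is refused whole if a number of a shift passes 0.0417 or a number of a turn 7.16, either way. A call with a gripper value outside its range is refused whole. The fingers move at their own pace and stop on an object; the grip force is fixed at half the most. Time passes only in rows, so rows that do not move let the fingers close. It gives the time, the measured TCP pose, the force and the opening at its end, in the units of the state.
- read_state(): the state, without advancing time (a new reading comes with each control period).
- capture(name): name is "side" or "top" or "wrist"; returns (picture, depth): 400x640x3 uint8, red, green, blue; 400x640 float32, m along the optical axis (not along the pixel's ray), 0 where there is no reading.
- get_calibration(name): a dict with "fx", "fy", "cx", "cy" (pixels), "rvec" (rotation vector, rad) and "tvec" (3), from world to camera coordinates, as OpenCV has them. Camera axes: x right, y down, z forward; pixel columns grow to the right and rows downward; lengths in m; the calibration is good to about 2 mm. A picture is of the moment at which its call begins: read the wrist's pose just before it. get_calibration takes no time and is no camera call; for the wrist camera it gives the pose at the moment of the call.
- close_job(): hands the job in, once; it reports no verdict.
The state is a dict: "clock": time; "joint_pos": joint angles; "joint_vel": joint speeds; "tau": joint torques, N m; "position": TCP position; "tool_rot": TCP orientation; "wrist_force": force on the tool from outside, world axes, zero at the start; "ft_torque": the same for the moment, N m; "grip_width": finger opening in m.
Only numpy, scipy, OpenCV 4.12 (cv2) and the standard library are available. Lean on these libraries where they do the work, as an engineer would, in place of code of your own. Each camera call takes 0.05 s, during which the arm holds its last target. There are 200 camera calls.

## Working session

There is one attempt and no reset: what is moved stays moved. The work goes in short steps, Python scripts to look and compute and a shell command to move; the robot and the scene stay as the last step left them, time stands still between calls to the robot, and variables do not carry over. Pictures are saved under pics/ and viewed, on a budget of 10 in all, crops included, one or two more only if the job needs it, and the job is handed in when it is done.

```bash
ls; mkdir -p pics; cat > h.py <<'E'
from bench import *
import numpy as np, cv2
from scipy.spatial.transform import Rotation as R
def cloud(name):
    c=get_calibration(name); im,d=capture(name)
    v,u=np.mgrid[0:d.shape[0],0:d.shape[1]]
    p=np.stack([(u-c['cx'])/c['fx']*d,(v-c['cy'])/c['fy']*d,d],-1)
    M=R.from_rotvec(np.ravel(c['rvec'])).as_matrix()
    w=(p-np.ravel(c['tvec']))@M
    w[d==0]=np.nan
    return im,d,w
E
python3 - <<'E'
from h import *
s=read_state(); print({k:np.round(v,3) for k,v in s.items()})
for n in("top","side"):
    im,d,w=cloud(n); np.savez(f'{n}.npz',im=im,w=w); cv2.imwrite(f'pics/{n}0.png',im[...,::-1])
    print(n,(d>0).mean(),get_calibration(n))
a=[cv2.imread(f'pics/{n}0.png') for n in("top","side")]
E
```

```text
pics
{'clock': np.float64(0.0), 'joint_pos': array([ 1.57 ,  0.386,  0.007, -0.   , -1.194, -0.259]), 'joint_vel': array([-0.   , -0.   , -0.   , -0.001, -0.001,  0.001]), 'tau': array([ 2.0000e-03, -3.9067e+01,  1.8740e+01,  4.2200e+00,  1.1000e-02,
       -0.0000e+00]), 'position': array([0.16 , 0.603, 0.229]), 'tool_rot': array([ 0.992, -0.13 , -0.   ,  0.001]), 'wrist_force': array([ 0.144, -0.077, -0.078]), 'ft_torque': array([ 0.069, -0.003, -0.044]), 'grip_width': np.float64(0.087)}
top 0.99601171875 {'fx': 439.9302810923153, 'fy': 439.9302810923153, 'cx': 313.6499608671021, 'cy': 199.0506184567385, 'rvec': array([ 2.14108152, -2.14720994,  0.15183316]), 'tvec': array([0.03445143, 0.54033855, 1.31665314])}
side 0.99613671875 {'fx': 373.13566345019296, 'fy': 373.13566345019296, 'cx': 317.52122605566694, 'cy': 198.81436329452393, 'rvec': array([ 2.3067506 , -0.46997855,  0.17406676]), 'tvec': array([-0.47029811,  0.23586365,  0.89559868])}
```

View pics/top0.png

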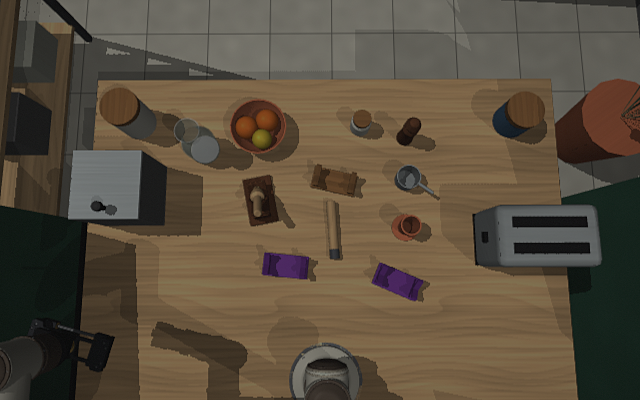

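View pics/side0.png

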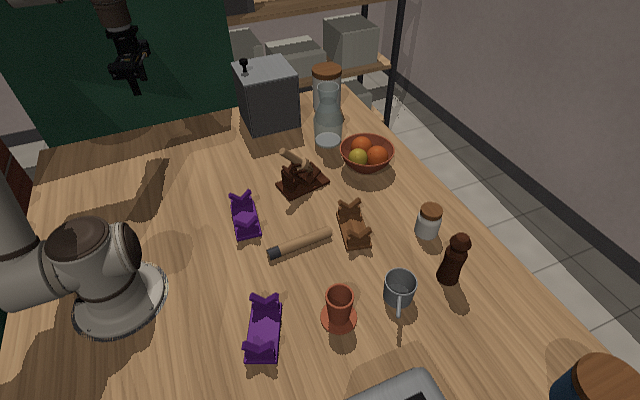

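The top view shows:
- muddler at (333,230), with its band toward the robot
- brown rest at (333,180), and purple look-alikes of it at (286,265) and (399,281), which I'll leave alone
- reamer on the slope at (260,200)
- drip cup at (406,226)
- steel measuring cup at (407,178), with its handle

The brown rest fits "medium-brown wood". The side view agrees, with the rest at (353,225), muddler at (300,244) and cup at (339,305).

```bash
python3 - <<'E'
from h import *
T=np.load('top.npz');S=np.load('side.npz')
def roi(D,u0,u1,v0,v1,zmin,zmax=.4):
    w=D['w'][v0:v1,u0:u1].reshape(-1,3); c=D['im'][v0:v1,u0:u1].reshape(-1,3)
    m=(w[:,2]>zmin)&(w[:,2]<zmax); return w[m],c[m]
# table z check
print('table',np.nanmedian(T['w'][300:330,400:450,2]),np.nanmedian(S['w'][200:220,170:200,2]))
def line(w,tag):
    xy=w[:,:2]; r=cv2.minAreaRect((xy*1000).astype(np.float32)); print(tag,len(w),'rect mm',np.round(r[0],1),np.round(r[1],1),round(r[2],1),'z',np.round(np.percentile(w[:,2],[5,50,99]),4))
    return r
w,_=roi(T,320,348,195,265,.012,.05);line(w,'mud top')
w,_=roi(S,262,338,222,266,.012,.05);line(w,'mud side')
w,_=roi(T,305,362,158,200,.006,.1);line(w,'rest top'); line(w[w[:,2]>.05],'rest uprights')
for sgn in(0,):
    h=w[w[:,2]>.035]; 
    _,lab,cen=cv2.kmeans(h.astype(np.float32),2,None,(3,50,1e-5),3,cv2.KMEANS_PP_CENTERS); print('notch cents',cen)
w,_=roi(S,330,375,192,252,.006,.1);line(w,'rest side')
h=w[w[:,2]>.035]; _,lab,cen=cv2.kmeans(h.astype(np.float32),2,None,(3,50,1e-5),3,cv2.KMEANS_PP_CENTERS); print('notch cents',cen)
# cup
for D,b,t in((T,(388,425,208,245),'T'),(S,(316,360,280,334),'S')):
    w,c=roi(D,*b,.08,.11); print('cup rim',t,len(w),*cv2.minEnclosingCircle((w[:,:2]*1000).astype(np.float32)),np.percentile(w[:,2],95))
    w,c=roi(D,*b,.003,.012); print('saucer',t,len(w),*cv2.minEnclosingCircle((w[:,:2]*1000).astype(np.float32)))
# slope
w,c=roi(T,240,280,172,228,.006,.02);line(w,'slope foot')
for D,b,t in((T,(240,285,172,228),'T'),(S,(270,332,144,200),'S')):
    w,c=roi(D,*b,.03,.25); m=(c[:,0].astype(int)>75)
    w=w[m]; print(t,len(w))
    o=np.argsort(w[:,2]); 
    for lo in np.arange(.03,.18,.015):
        k=(w[:,2]>=lo)&(w[:,2]<lo+.015)
        if k.sum()>3: print(round(lo,3),k.sum(),np.round(w[k].mean(0),4),np.round(np.ptp(w[k],axis=0),3))
for D,b,t in((T,(385,440,155,205),'T'),):
    w,c=roi(D,*b,.04,.1);line(w,'mcup')
E
python3 -c "
import cv2,numpy as np
a=cv2.imread('pics/top0.png')[165:235,235:290];b=cv2.imread('pics/side0.png')[140:205,265:335]
f=lambda x:cv2.convertScaleAbs(cv2.resize(x,(400,400),interpolation=2),alpha=1.8)
cv2.imwrite('pics/crop1.png',np.hstack([f(a),f(b)]))"
```

```text
table 0.00039122404467222747 0.0008107783279784693
mud top 558 rect mm [447.1 -24. ] [179.8  30.7] 4.2 z [0.0186 0.0272 0.0351]
mud side 735 rect mm [448.  -25.4] [180.  31.] 4.1 z [0.015  0.0271 0.0321]
rest top 993 rect mm [613.2 -30.1] [178.1 118.6] 86.9 z [0.0076 0.0131 0.065 ]
rest uprights 144 rect mm [602.2 -30.3] [125.7  64.8] 76.8 z [0.0519 0.0591 0.0678]
notch cents [[ 0.58917737 -0.0835783   0.05311162]
 [ 0.614507    0.02302358  0.05331077]]
rest side 1266 rect mm [586.  -28.1] [140.5 102.1] 76.9 z [0.0101 0.0167 0.0634]
notch cents [[ 0.61448616  0.02099721  0.04956477]
 [ 0.58990777 -0.08570947  0.05046153]]
cup rim T 143 (455.0358581542969, -251.9984893798828) 31.327550888061523 0.09870702874165838
saucer T 375 (461.5870056152344, -257.5472717285156) 78.5481948852539
cup rim S 353 (455.3923645019531, -251.37841796875) 31.104045867919922 0.09638725371886758
saucer S 520 (468.8751525878906, -221.11019897460938) 78.61798858642578
slope foot 662 rect mm [545.3 207.6] [172.2 118.1] 10.0 z [0.0072 0.0118 0.0182]
T 218
0.075 10 [0.5511 0.2084 0.0867] [0.037 0.038 0.008]
0.09 86 [0.5478 0.2037 0.0971] [0.03  0.039 0.014]
0.105 20 [0.5317 0.2028 0.1112] [0.031 0.016 0.014]
0.12 22 [0.5188 0.199  0.1279] [0.019 0.015 0.015]
0.135 19 [0.5054 0.1988 0.1418] [0.039 0.015 0.013]
0.15 54 [0.4884 0.1922 0.1575] [0.029 0.021 0.015]
0.165 4 [0.488  0.1934 0.167 ] [0.006 0.003 0.004]
S 282
0.045 13 [0.5821 0.2154 0.0521] [0.116 0.05  0.004]
0.06 9 [0.5077 0.2034 0.0715] [0.071 0.035 0.007]
0.075 46 [0.5349 0.1915 0.0841] [0.082 0.038 0.014]
0.09 64 [0.5456 0.1961 0.0977] [0.059 0.038 0.015]
0.105 33 [0.5258 0.1905 0.112 ] [0.035 0.014 0.015]
0.12 32 [0.5135 0.1882 0.1281] [0.038 0.015 0.015]
0.135 30 [0.5018 0.1862 0.1428] [0.038 0.016 0.014]
0.15 55 [0.4876 0.1879 0.1565] [0.027 0.022 0.015]
mcup 231 rect mm [ 600.2 -278.7] [119.2  73. ] 77.4 z [0.0429 0.0614 0.0702]
```

View pics/crop1.png

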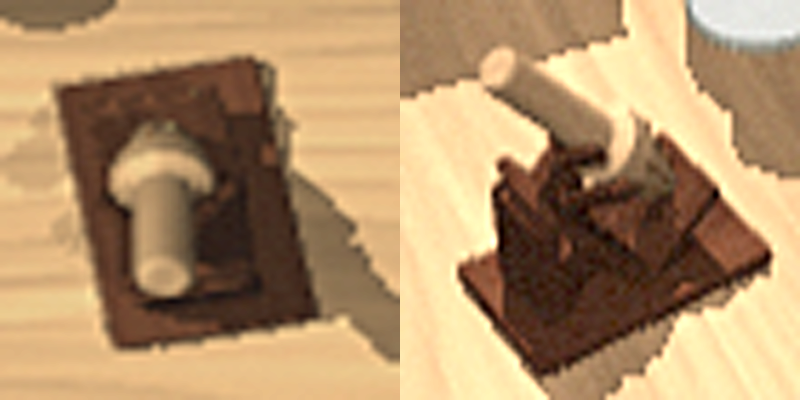

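```bash

python3 -m handwheel '[{"claw":1,"slide":[0.0125,-0.0273,0],"turn":[0,0,-7]},{"claw":1,"slide":[0.0125,-0.0273,0],"turn":[0,0,-7]},{"claw":1,"slide":[0.0125,-0.0273,0],"turn":[0,0,-7]},{"claw":1,"slide":[0.0125,-0.0273,0],"turn":[0,0,-7]},{"claw":1,"slide":[0.0125,-0.0273,0],"turn":[0,0,-7]},{"claw":1,"slide":[0.0125,-0.0273,0],"turn":[0,0,-7]},{"claw":1,"slide":[0.0125,-0.0273,0],"turn":[0,0,-7]},{"claw":1,"slide":[0.0125,-0.0273,0],"turn":[0,0,-7]}]'
python3 -m handwheel '[{"claw":1,"slide":[0.0125,-0.0273,0],"turn":[0,0,-7]},{"claw":1,"slide":[0.0125,-0.0273,0],"turn":[0,0,-7]},{"claw":1,"slide":[0.0125,-0.0273,0],"turn":[0,0,-7]},{"claw":1,"slide":[0.0125,-0.0273,0],"turn":[0,0,-7]},{"claw":1,"slide":[0.0125,-0.0273,0],"turn":[0,0,-7]},{"claw":1,"slide":[0.0125,-0.0273,0],"turn":[0,0,-7]},{"claw":1,"slide":[0.0125,-0.0273,0],"turn":[0,0,-7]},{"claw":1,"slide":[0.0125,-0.0273,0],"turn":[0,0,-7]}]'
python3 -m handwheel '[{"claw":1,"slide":[0.0125,-0.0273,0],"turn":[0,0,-7]},{"claw":1,"slide":[0.0125,-0.0273,0],"turn":[0,0,-7]},{"claw":1,"slide":[0.0125,-0.0273,0],"turn":[0,0,-7]},{"claw":1,"slide":[0.0125,-0.0273,0],"turn":[0,0,-7]},{"claw":1,"slide":[0.0125,-0.0273,0],"turn":[0,0,-7]},{"claw":1,"slide":[0.0125,-0.0273,0],"turn":[0,0,-7]},{"claw":1,"slide":[0.0125,-0.0273,0],"turn":[0,0,-7]},{"claw":1,"slide":[0,0,0],"turn":[0,0,0]},{"claw":1,"slide":[0,0,0],"turn":[0,0,0]}]'
cat >> h.py <<'E'
def show():
    s=read_state(); M=R.from_quat(s['tool_rot']).as_matrix()
    print('t',round(float(s['clock']),2),'p',np.round(s['position'],4),'yaw_x',np.round(np.degrees(np.arctan2(M[1,0],M[0,0])),2),'z',np.round(M[:,2],4),'y',np.round(M[:,1],3),'q',np.round(s['joint_pos'],3),'F',np.round(s['wrist_force'],2),'g',round(float(s['grip_width']),4))
    return s,M
E
python3 - <<'E'
from h import *
show()
im,d,w=cloud('wrist'); cv2.imwrite('pics/w1.png',im[...,::-1])
m=(w[...,2]>.012)&(w[...,2]<.045)&(abs(w[...,0]-.4475)<.11)&(abs(w[...,1]+.025)<.06)
print(m.sum(),cv2.minAreaRect((w[m][:,:2]*1000).astype(np.float32)),np.percentile(w[m][:,2],99))
m=(w[...,2]>.045)&(w[...,2]<.1)&(abs(w[...,0]-.602)<.09)&(abs(w[...,1]+.03)<.1)
print(m.sum())
if m.sum()>50: print(cv2.minAreaRect((w[m][:,:2]*1000).astype(np.float32)),np.percentile(w[m][:,2],99))
E
```

```text
clock: 0.77
position: [0.2607, 0.3839, 0.2302]
tool_rot: [0.813, -0.582, 0.0, 0.0]
wrist_force: [0.4, 0.2, -0.6]
grip_width: 0.0871
clock: 1.43
position: [0.3605, 0.1656, 0.2304]
tool_rot: [-0.445, 0.896, 0.0, -0.0]
wrist_force: [0.1, -0.1, -0.8]
grip_width: 0.0869
clock: 2.18
position: [0.4479, -0.0251, 0.2299]
tool_rot: [-0.034, 0.999, -0.0, -0.001]
wrist_force: [-0.3, 0.8, 0.4]
grip_width: 0.0867
t 2.18 p [ 0.4479 -0.0251  0.2299] yaw_x -176.05 z [-1.6e-03 -1.0e-04 -1.0e+00] y [-0.069  0.998 -0.   ] q [ 0.308  0.081 -0.4   -0.    -1.091 -1.81 ] F [-0.25  0.79  0.41] g 0.0867
3851 ((462.1138916015625, -28.80493927001953), (69.20055389404297, 205.3232879638672), 80.24476623535156) 0.03194240534263205
603
((601.1992797851562, -31.627792358398438), (40.477359771728516, 136.55905151367188), 3.268141984939575) 0.0654955138041916
```

View pics/w1.png

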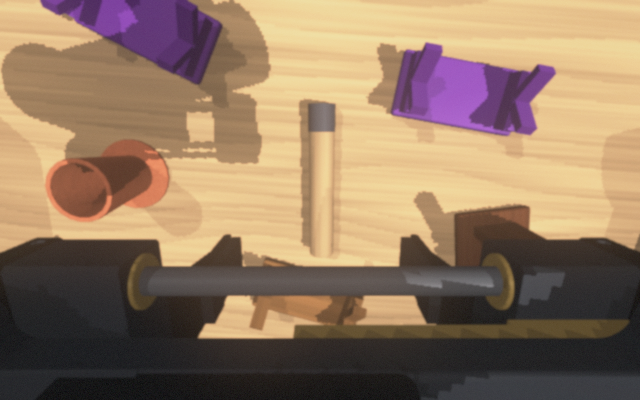

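The wrist view shows the muddler from (322,103) to (321,255), lined up midway between the open fingers, with the two purple racks and the cup well clear. I'll go down and grip.

```bash

python3 -m handwheel '[{"claw":1,"slide":[0,0,-0.035],"turn":[0,0,0]},{"claw":1,"slide":[0,0,-0.035],"turn":[0,0,0]},{"claw":1,"slide":[0,0,-0.035],"turn":[0,0,0]},{"claw":1,"slide":[0,0,-0.035],"turn":[0,0,0]},{"claw":1,"slide":[0,0,-0.035],"turn":[0,0,0]},{"claw":1,"slide":[0,0,-0.025],"turn":[0,0,0]},{"claw":1,"slide":[0,0,-0.012],"turn":[0,0,0]},{"claw":1,"slide":[0,0,-0.006],"turn":[0,0,0]},{"claw":1,"slide":[0,0,0],"turn":[0,0,0]}]'
python3 -m handwheel '[{"claw":-1,"slide":[0,0,0],"turn":[0,0,0]},{"claw":-1,"slide":[0,0,0],"turn":[0,0,0]},{"claw":-1,"slide":[0,0,0],"turn":[0,0,0]},{"claw":-1,"slide":[0,0,0],"turn":[0,0,0]},{"claw":-1,"slide":[0,0,0],"turn":[0,0,0]},{"claw":-1,"slide":[0,0,0],"turn":[0,0,0]},{"claw":-1,"slide":[0,0,0],"turn":[0,0,0]}]'
```

```text
clock: 2.98
position: [0.4472, -0.0232, 0.0116]
tool_rot: [-0.037, 0.999, -0.0, -0.001]
wrist_force: [0.2, 0.5, -0.1]
grip_width: 0.0871
clock: 3.57
position: [0.4481, -0.0239, 0.0128]
tool_rot: [-0.036, 0.999, 0.0, 0.0]
wrist_force: [0.7, -0.1, -0.1]
grip_width: 0.0483
```

```bash

python3 -m handwheel '[{"claw":-1,"slide":[0,0,0],"turn":[0,0,0]},{"claw":-1,"slide":[0,0,0],"turn":[0,0,0]},{"claw":-1,"slide":[0,0,0],"turn":[0,0,0]},{"claw":-1,"slide":[0,0,0],"turn":[0,0,0]},{"claw":-1,"slide":[0,0,0],"turn":[0,0,0]},{"claw":-1,"slide":[0,0,0],"turn":[0,0,0]}]'
python3 -m handwheel '[{"claw":-1,"slide":[0,0,0.01],"turn":[0,0,0]},{"claw":-1,"slide":[0,0,0.02],"turn":[0,0,0]},{"claw":-1,"slide":[0,0,0.03],"turn":[0,0,0]},{"claw":-1,"slide":[0,0,0.03],"turn":[0,0,0]},{"claw":-1,"slide":[0,0,0.02],"turn":[0,0,0]},{"claw":-1,"slide":[0,0,0.01],"turn":[0,0,0]},{"claw":-1,"slide":[0,0,0],"turn":[0,0,0]}]'
```

```text
clock: 4.07
position: [0.448, -0.0239, 0.0125]
tool_rot: [-0.036, 0.999, -0.0, -0.0]
wrist_force: [-0.3, -0.8, -0.3]
grip_width: 0.0288
clock: 4.65
position: [0.4495, -0.0235, 0.135]
tool_rot: [-0.036, 0.999, 0.001, 0.003]
wrist_force: [-0.7, 0.1, -0.4]
grip_width: 0.0292
```

```bash

python3 -m handwheel '[{"claw":-1,"slide":[0.014,-0.0007,0],"turn":[0,0,6.6]},{"claw":-1,"slide":[0.014,-0.0007,0],"turn":[0,0,6.6]},{"claw":-1,"slide":[0.014,-0.0007,0],"turn":[0,0,6.6]},{"claw":-1,"slide":[0.014,-0.0007,0],"turn":[0,0,6.6]},{"claw":-1,"slide":[0.014,-0.0007,0],"turn":[0,0,6.6]},{"claw":-1,"slide":[0.014,-0.0007,0],"turn":[0,0,6.6]}]'
python3 -m handwheel '[{"claw":-1,"slide":[0.014,-0.0007,0],"turn":[0,0,6.6]},{"claw":-1,"slide":[0.014,-0.0007,0],"turn":[0,0,6.6]},{"claw":-1,"slide":[0.014,-0.0007,0],"turn":[0,0,6.6]},{"claw":-1,"slide":[0.014,-0.0007,0],"turn":[0,0,6.6]},{"claw":-1,"slide":[0.014,-0.0007,0],"turn":[0,0,6.6]},{"claw":-1,"slide":[0,0,0],"turn":[0,0,0]},{"claw":-1,"slide":[0,0,0],"turn":[0,0,0]}]'
python3 - <<'E'
from h import *
show()
for n in('side','top'):
    im,d,w=cloud(n); cv2.imwrite(f'pics/{n}1.png',im[...,::-1])
    m=(w[...,2]>.105)&(w[...,2]<.15)&(abs(w[...,0]-.602)<.06)&(abs(w[...,1]+.03)<.13)
    p=w[m]; a=np.radians(76.7); t=(p[:,:2]-[.602,-.031])@[np.cos(a),np.sin(a)]
    k=abs(t)>.055; p=p[k];t=t[k]; print(n,k.sum(),t.min(),t.max())
    for s in(-1,1): q=p[(s*t>.06)]; print(s,len(q),q.mean(0),np.percentile(q[:,2],98))
im=cv2.imread('pics/side1.png')[120:320,220:500]; cv2.imwrite('pics/c2.png',cv2.resize(im,None,fx=2.5,fy=2.5))
E
```

```text
clock: 5.15
position: [0.5317, -0.0282, 0.1308]
tool_rot: [-0.375, 0.927, 0.0, -0.001]
wrist_force: [0.2, -0.6, -1.9]
grip_width: 0.0293
clock: 5.73
position: [0.6012, -0.0317, 0.1305]
tool_rot: [-0.619, 0.785, 0.001, -0.001]
wrist_force: [-1.5, 0.6, -0.9]
grip_width: 0.0291
t 5.73 p [ 0.6012 -0.0317  0.1305] yaw_x -103.45 z [-3.6e-03 -1.0e-04 -1.0e+00] y [-0.973  0.233  0.003] q [ 0.216  0.434 -0.183 -0.001 -0.957 -0.45 ] F [-1.46  0.58 -0.88] g 0.0291
side 217 -0.09060812950289443 0.06100453817924125
-1 196 [ 0.57925573 -0.10865981  0.14015782] 0.14935556064237762
1 1 [0.62664913 0.02585904 0.14095933] 0.1409593275641704
top 128 -0.08958137205305154 0.0778646756967876
-1 98 [ 0.57874678 -0.10256954  0.14455581] 0.14962470136063333
1 13 [0.60194462 0.03732519 0.13760849] 0.1452832345403474
```

View pics/c2.png

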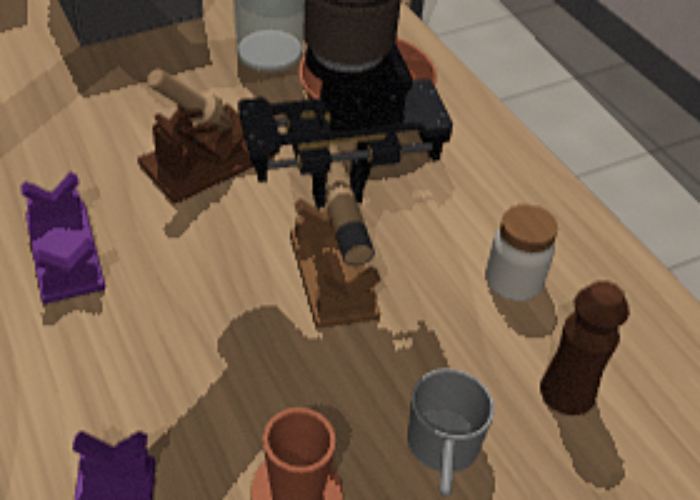

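The muddler is held level above the brown rest, crop (340,240). Its end sits about 90 mm from the seat, so it is centred. Lowering.

```bash

python3 -m handwheel '[{"claw":-1,"slide":[0,0,-0.015],"turn":[0,0,0]},{"claw":-1,"slide":[0,0,-0.02],"turn":[0,0,0]},{"claw":-1,"slide":[0,0,-0.015],"turn":[0,0,0]},{"claw":-1,"slide":[0,0,-0.008],"turn":[0,0,0]},{"claw":-1,"slide":[0,0,-0.005],"turn":[0,0,0]},{"claw":-1,"slide":[0,0,-0.003],"turn":[0,0,0]},{"claw":-1,"slide":[0,0,-0.003],"turn":[0,0,0]},{"claw":-1,"slide":[0,0,0],"turn":[0,0,0]},{"claw":-1,"slide":[0,0,0],"turn":[0,0,0]}]'
python3 -m handwheel '[{"claw":-1,"slide":[0,0,-0.0015],"turn":[0,0,0]},{"claw":-1,"slide":[0,0,-0.0015],"turn":[0,0,0]},{"claw":-1,"slide":[0,0,0],"turn":[0,0,0]}]'
```

```text
clock: 6.58
position: [0.6024, -0.0315, 0.0641]
tool_rot: [-0.621, 0.784, -0.0, 0.0]
wrist_force: [0.6, -0.4, -0.7]
grip_width: 0.0294
clock: 6.83
position: [0.602, -0.0316, 0.0605]
tool_rot: [-0.62, 0.784, 0.0, 0.0]
wrist_force: [-0.1, 0.1, -0.4]
grip_width: 0.0292
```

```bash

python3 -m handwheel '[{"claw":-1,"slide":[0,0,-0.001],"turn":[0,0,0]},{"claw":-1,"slide":[0,0,-0.001],"turn":[0,0,0]},{"claw":-1,"slide":[0,0,0],"turn":[0,0,0]}]'
python3 -m handwheel '[{"claw":-1,"slide":[0,0,-0.001],"turn":[0,0,0]},{"claw":-1,"slide":[0,0,-0.001],"turn":[0,0,0]},{"claw":-1,"slide":[0,0,0],"turn":[0,0,0]}]'
```

```text
clock: 7.08
position: [0.6026, -0.0316, 0.0589]
tool_rot: [-0.621, 0.784, -0.0, 0.0]
wrist_force: [0.7, -0.9, 0.3]
grip_width: 0.029
clock: 7.33
position: [0.6036, -0.0317, 0.0578]
tool_rot: [-0.621, 0.784, -0.001, 0.001]
wrist_force: [1.7, -0.7, 4.2]
grip_width: 0.0294
```

```bash

python3 -m handwheel '[{"claw":-1,"slide":[0,0,-0.0005],"turn":[0,0,0]},{"claw":-0.2,"slide":[0,0,0],"turn":[0,0,0]},{"claw":0.1,"slide":[0,0,0],"turn":[0,0,0]},{"claw":0.3,"slide":[0,0,0],"turn":[0,0,0]},{"claw":0.3,"slide":[0,0,0],"turn":[0,0,0]},{"claw":0.3,"slide":[0,0,0],"turn":[0,0,0]}]'
python3 -m handwheel '[{"claw":0.5,"slide":[0,0,0.015],"turn":[0,0,0]},{"claw":0.5,"slide":[0,0,0.03],"turn":[0,0,0]},{"claw":0.5,"slide":[0,0,0.04],"turn":[0,0,0]},{"claw":1,"slide":[0,0,0.04],"turn":[0,0,0]},{"claw":1,"slide":[-0.02,0.02,0.03],"turn":[0,0,0]},{"claw":1,"slide":[-0.03,0.02,0.02],"turn":[0,0,0]},{"claw":1,"slide":[-0.03,0.02,0],"turn":[0,0,0]},{"claw":1,"slide":[-0.03,0.02,0],"turn":[0,0,0]},{"claw":1,"slide":[-0.03,0.02,0],"turn":[0,0,0]},{"claw":1,"slide":[-0.03,0.02,0],"turn":[0,0,0]}]'
python3 - <<'E'
from h import *
show()
a=np.radians(76.7); dv=np.array([np.cos(a),np.sin(a)])
for n in('side','top'):
    im,d,w=cloud(n); cv2.imwrite(f'pics/{n}2.png',im[...,::-1])
    p=w[(w[...,2]>.058)&(w[...,2]<.09)&(abs(w[...,0]-.602)<.06)&(abs(w[...,1]+.03)<.12)]
    r=p[:,:2]-[.602,-.031]; t=r@dv
    print(n,len(p),t.min(),t.max(),'width',np.percentile(r@[-dv[1],dv[0]],[1,99]))
    for lo in(-.09,-.04,0,.02,.065): 
        q=p[(t>lo)&(t<lo+.025)]; print(lo,len(q),np.percentile(q[:,2],[90,98]) if len(q) else '')
im=cv2.imread('pics/side2.png')[120:320,220:500]; cv2.imwrite('pics/c3.png',cv2.resize(im,None,fx=2.5,fy=2.5))
E
```

```text
clock: 7.83
position: [0.6014, -0.0316, 0.0555]
tool_rot: [-0.621, 0.784, 0.0, -0.001]
wrist_force: [1.1, -0.5, -0.7]
grip_width: 0.0522
clock: 8.67
position: [0.4302, 0.0888, 0.2308]
tool_rot: [-0.62, 0.784, 0.0, -0.0]
wrist_force: [0.5, 0.7, -0.0]
grip_width: 0.087
t 8.67 p [0.4302 0.0888 0.2308] yaw_x -103.33 z [-4.e-04  2.e-04 -1.e+00] y [-0.973  0.231  0.   ] q [ 0.576  0.063 -0.418 -0.    -1.09  -0.808] F [ 0.46  0.68 -0.02] g 0.087
side 712 -0.09039788328767073 0.0905705064667836 width [-0.02949969  0.02951693]
-0.09 129 [0.0760691  0.07651583]
-0.04 83 [0.07549188 0.07626034]
0 81 [0.07565683 0.07623101]
0.02 75 [0.07597392 0.07760464]
0.065 65 [0.07610799 0.07734165]
top 657 -0.08923919735749901 0.09059303978036187 width [-0.02726555  0.02997474]
-0.09 81 [0.07587383 0.07827058]
-0.04 80 [0.07632484 0.07787979]
0 80 [0.07592988 0.07843212]
0.02 79 [0.07669054 0.07819714]
0.065 78 [0.07682578 0.07826969]
```

View pics/c3.png

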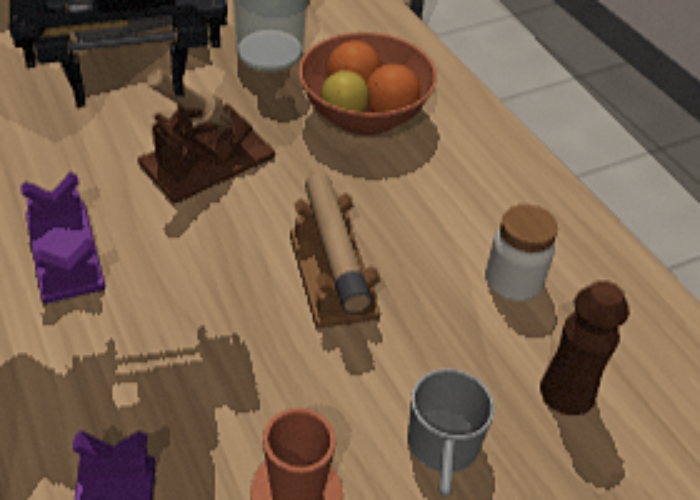

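The crop shows the muddler lying in both notches, (340,245). It is level (top at 76 mm along its length) and its ends are at ±90 mm. Next I'll fit the reamer handle axis from the first depth clouds.

```bash
python3 - <<'E'
from h import *
from scipy.optimize import least_squares
T=np.load('top.npz');S=np.load('side.npz')
P=[]
for D,(u0,u1,v0,v1) in((T,(240,285,172,228)),(S,(270,332,144,200))):
    w=D['w'][v0:v1,u0:u1].reshape(-1,3);c=D['im'][v0:v1,u0:u1].reshape(-1,3)
    m=(w[:,2]>.105)&(w[:,2]<.175)&(c[:,0]>75)&(abs(w[:,0]-.51)<.05)&(abs(w[:,1]-.195)<.03); P.append(w[m])
def ax(y): return np.array([-np.sin(np.radians(40))*np.cos(y),-np.sin(np.radians(40))*np.sin(y),np.cos(np.radians(40))])
def fit(p):
    f=lambda q:np.linalg.norm(np.cross(p-[.51,q[0],q[1]],ax(q[2])),axis=1)-.012
    r=least_squares(f,[.195,.12,.17],loss='soft_l1',f_scale=.002); q=r.x; a=ax(q[2])
    t=(p-[.51,q[0],q[1]])@a; e=np.array([.51,q[0],q[1]])+np.percentile(t,98)*a
    print(len(p),'yaw',np.degrees(q[2]),'end',np.round(e,4),'g120',np.round(e-.03*a,4),'rms',np.sqrt(np.mean(r.fun**2)))
fit(P[0]);fit(P[1]);fit(np.vstack(P))
a=ax(np.radians(10)); print(a)
E
```

```text
119 yaw 7.5047777233375355 end [0.4787 0.1921 0.1601] g120 [0.4978 0.1946 0.1371] rms 0.00317323879845912
150 yaw 10.62798159816917 end [0.4815 0.1919 0.1592] g120 [0.5005 0.1954 0.1362] rms 0.0028572611700758022
269 yaw 9.640692252282292 end [0.4799 0.1915 0.1595] g120 [0.4989 0.1947 0.1365] rms 0.0030548384443621567
[-0.63302222 -0.1116189   0.76604444]
```

```bash

python3 -m handwheel '[{"claw":1,"slide":[0,0.0097,0],"turn":[0,0,-6.67]},{"claw":1,"slide":[0,0.0097,0],"turn":[0,0,-6.67]},{"claw":1,"slide":[0,0.0097,0],"turn":[0,0,-6.67]},{"claw":1,"slide":[0,0.0097,0],"turn":[0,0,-6.67]},{"claw":1,"slide":[0,0.0097,0],"turn":[0,0,-6.67]},{"claw":1,"slide":[0,0.0097,0],"turn":[0,0,-6.67]},{"claw":1,"slide":[0,0.0097,0],"turn":[0,0,-6.67]},{"claw":1,"slide":[0,0.0097,0],"turn":[0,0,-6.67]},{"claw":1,"slide":[0,0.0097,0],"turn":[0,0,-6.67]},{"claw":1,"slide":[0,0.0097,0],"turn":[0,0,-6.67]}]'
python3 -m handwheel '[{"claw":1,"slide":[0.003,0,0],"turn":[1.16,-6.57,0]},{"claw":1,"slide":[0.003,0,0],"turn":[1.16,-6.57,0]},{"claw":1,"slide":[0.003,0,0],"turn":[1.16,-6.57,0]},{"claw":1,"slide":[0.003,0,-0.01],"turn":[1.16,-6.57,0]},{"claw":1,"slide":[0.003,0,-0.012],"turn":[1.16,-6.57,0]},{"claw":1,"slide":[0.004,0,-0.012],"turn":[1.16,-6.57,0]},{"claw":1,"slide":[0,0,0],"turn":[0,0,0]},{"claw":1,"slide":[0,0,0],"turn":[0,0,0]}]'
python3 - <<'E'
from h import *
s,M=show()
im,d,w=cloud('wrist'); cv2.imwrite('pics/w2.png',im[...,::-1])
g=np.array([.499,.195,.1365]); a=np.array([-.633,-.1116,.766])
print('lateral of tcp in tool frame (to g):',M.T@(g-s['position']), 'ang err deg',np.degrees(np.arccos(-M[:,2]@a)))
L=(w-s['position'])@M  # tool frame
m=(w[...,2]>.11)&(np.linalg.norm(w-[.49,.193,.145],axis=-1)<.05)&(im[...,0]>60)
q=L[m]; print(m.sum())
for lo in np.arange(.03,.1,.01):
    k=(q[:,2]>lo)&(q[:,2]<lo+.01)
    if k.sum()>5: print(round(lo,2),k.sum(),np.percentile(q[k],[3,50,97],axis=0).round(4).tolist())
E
```

```text
clock: 9.6
position: [0.4322, 0.1856, 0.2307]
tool_rot: [-0.084, 0.996, -0.0, -0.0]
wrist_force: [0.1, 0.2, 0.5]
grip_width: 0.087
clock: 10.27
position: [0.4662, 0.1694, 0.232]
tool_rot: [-0.073, 0.96, 0.009, 0.269]
wrist_force: [-0.1, -0.2, 0.1]
grip_width: 0.0867
t 10.27 p [0.4662 0.1694 0.232 ] yaw_x -170.94 z [ 0.5159  0.0563 -0.8548] y [-0.144  0.989 -0.022] q [ 0.744 -0.067 -0.925  0.903 -0.403 -2.952] F [-0.09 -0.19  0.06] g 0.0867
lateral of tcp in tool frame (to g): [0.01836735 0.02270559 0.10003412] ang err deg 9.028287602199175
811
0.07 783 [[0.0105, 0.009, 0.072], [0.0211, 0.0186, 0.074], [0.0304, 0.029, 0.0784]]
0.08 8 [[0.025, 0.0089, 0.0814], [0.0292, 0.0132, 0.0825], [0.0311, 0.0213, 0.0894]]
0.09 7 [[0.0242, 0.0101, 0.0908], [0.0286, 0.0154, 0.0955], [0.0302, 0.0196, 0.0984]]
0.1 6 [[0.0209, 0.0098, 0.1039], [0.0258, 0.0141, 0.1056], [0.028, 0.0212, 0.1082]]
```

View pics/w2.png

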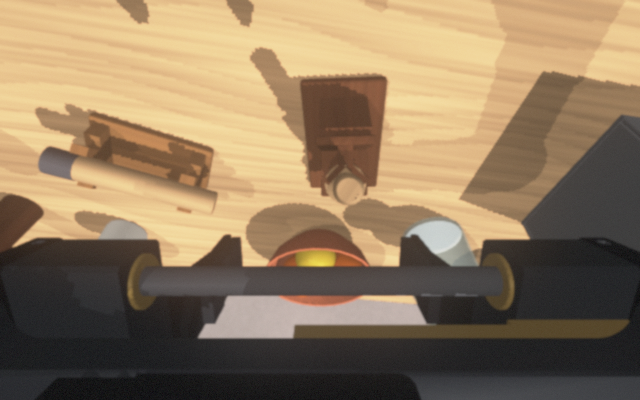

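The wrist view shows the reamer's handle end at (349,188) on the dark slope. The arm came near its wrist singularity with j5 at −0.40, so the 40° tilt was cut short. Instead I'll grip with a 20° outward tilt, since the pinch allows it, and place with a 20° inward tilt.

```bash
cat >> h.py <<'E'
def goal(tilt,az,tcp):
    "tool z tilted outward by tilt deg towards azimuth az, jaws horizontal; prints slide & turn to go"
    s,M=show(); c,n=np.cos(np.radians(az)),np.sin(np.radians(az)); t=np.radians(tilt)
    z=np.array([np.sin(t)*c,np.sin(t)*n,-np.cos(t)]); y=np.array([-n,c,0])
    if y@M[:,1]<0: y=-y
    G=np.stack([np.cross(y,z),y,z],1)
    print('slide',np.round(np.array(tcp)-s['position'],4),'turn',np.round(np.degrees(R.from_matrix(G@M.T).as_rotvec()),2))
E
python3 - <<'E'
from h import *
s=read_state();M=R.from_quat(s['tool_rot']).as_matrix(); print('end cap',s['position']+M@[.0205,.019,.074])
goal(20,10,[.4724,.1903,.2108])
E
```

```text
end cap [0.48488403 0.19083673 0.15848766]
t 10.32 p [0.4667 0.1705 0.2327] yaw_x -170.97 z [ 0.5165  0.0579 -0.8543] y [-0.145  0.989 -0.02 ] q [ 0.745 -0.066 -0.923  0.902 -0.403 -2.952] F [0.09 0.04 1.41] g 0.0871
slide [ 0.0057  0.0198 -0.0219] turn [-0.65 11.34  1.56]
```

```bash

python3 -m handwheel '[{"claw":1,"slide":[0.001,0.005,-0.002],"turn":[-0.2,2.8,0.4]},{"claw":1,"slide":[0.002,0.005,-0.005],"turn":[-0.2,2.8,0.4]},{"claw":1,"slide":[0.002,0.005,-0.007],"turn":[-0.2,2.8,0.4]},{"claw":1,"slide":[0.002,0.004,-0.008],"turn":[-0.1,2.9,0.4]},{"claw":1,"slide":[0,0,0],"turn":[0,0,0]},{"claw":1,"slide":[0,0,0],"turn":[0,0,0]}]'
python3 - <<'E'
from h import *
goal(20,10,[.4735,.19,.2105])
im,d,w=cloud('wrist'); s,M=show()
L=(w-s['position'])@M
m=(w[...,2]>.145)&(np.linalg.norm(w-[.482,.191,.159],axis=-1)<.03)&(im[...,0]>60)
print(m.sum(),np.percentile(L[m],[2,50,98],axis=0).round(4).tolist(),'world mid',np.percentile(w[m],[2,50,98],axis=0).round(4).tolist())
E
```

```text
clock: 10.82
position: [0.4739, 0.1919, 0.2107]
tool_rot: [-0.088, 0.981, 0.016, 0.174]
wrist_force: [-1.0, -0.8, -0.0]
grip_width: 0.0871
t 10.82 p [0.4739 0.1919 0.2107] yaw_x -169.8 z [ 0.3383  0.0609 -0.9391] y [-0.177  0.984  0.   ] q [ 0.807  0.049 -0.668  0.367 -0.598 -2.478] F [-1.02 -0.78 -0.01] g 0.0871
slide [-0.0004 -0.0019 -0.0002] turn [-0.02  0.11 -0.2 ]
t 10.87 p [0.4732 0.1908 0.2105] yaw_x -169.76 z [ 0.3382  0.0599 -0.9392] y [-0.177  0.984 -0.001] q [ 0.807  0.048 -0.67   0.368 -0.598 -2.478] F [ 0.01  0.31 -0.15] g 0.0873
909 [[-0.0027, -0.0137, 0.0497], [0.008, -0.0032, 0.0532], [0.0174, 0.0072, 0.0593]] world mid [[0.4769, 0.1792, 0.1491], [0.4844, 0.1895, 0.1578], [0.4941, 0.2002, 0.1635]]
```

```bash

python3 -m handwheel '[{"claw":0.3,"slide":[0.0053,0.0006,-0.0142],"turn":[0,0,0]},{"claw":0.3,"slide":[0.0053,0.0006,-0.0142],"turn":[0,0,0]},{"claw":0.3,"slide":[0.0053,0.0006,-0.0142],"turn":[0,0,0]},{"claw":0.3,"slide":[0.0053,0.0006,-0.0142],"turn":[0,0,0]},{"claw":0.3,"slide":[0.0053,0.0006,-0.0142],"turn":[0,0,0]},{"claw":0.3,"slide":[0.0053,0.0006,-0.0142],"turn":[0,0,0]},{"claw":0.3,"slide":[0,0,0],"turn":[0,0,0]},{"claw":0.3,"slide":[0,0,0],"turn":[0,0,0]}]'
python3 - <<'E'
from h import *
goal(20,10,[.5052,.1943,.1254])
im,d,w=cloud('side'); cv2.imwrite('pics/c4.png',cv2.resize(im[100:220,220:380,::-1],None,fx=4,fy=4))
E
```

```text
clock: 11.53
position: [0.5041, 0.1926, 0.1249]
tool_rot: [-0.088, 0.981, 0.014, 0.173]
wrist_force: [-1.0, 0.5, -0.2]
grip_width: 0.057
t 11.53 p [0.5041 0.1926 0.1249] yaw_x -169.77 z [ 0.3369  0.0579 -0.9398] y [-0.177  0.984 -0.003] q [ 0.713  0.21  -0.797  0.605 -0.316 -2.661] F [-1.04  0.48 -0.23] g 0.057
slide [0.0011 0.0017 0.0005] turn [ 0.15  0.01 -0.18]
```

View pics/c4.png

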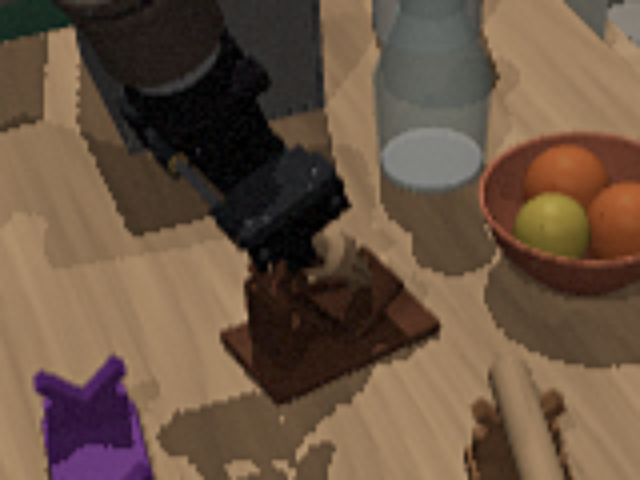

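The view shows the fingers at the handle, (280,240), clear of the V notch. Close and lift straight up.

```bash

python3 -m handwheel '[{"claw":-1,"slide":[0,0,0],"turn":[0,0,0]},{"claw":-1,"slide":[0,0,0],"turn":[0,0,0]},{"claw":-1,"slide":[0,0,0],"turn":[0,0,0]},{"claw":-1,"slide":[0,0,0],"turn":[0,0,0]},{"claw":-1,"slide":[0,0,0],"turn":[0,0,0]},{"claw":-1,"slide":[0,0,0],"turn":[0,0,0]},{"claw":-1,"slide":[0,0,0],"turn":[0,0,0]},{"claw":-1,"slide":[0,0,0],"turn":[0,0,0]},{"claw":-1,"slide":[0,0,0],"turn":[0,0,0]}]'
python3 -m handwheel '[{"claw":-1,"slide":[0,0,0.008],"turn":[0,0,0]},{"claw":-1,"slide":[0,0,0.015],"turn":[0,0,0]},{"claw":-1,"slide":[0,0,0.02],"turn":[0,0,0]},{"claw":-1,"slide":[0,0,0.025],"turn":[0,0,0]},{"claw":-1,"slide":[0,0,0.025],"turn":[0,0,0]},{"claw":-1,"slide":[0,0,0.025],"turn":[0,0,0]},{"claw":-1,"slide":[0,0,0.015],"turn":[0,0,0]},{"claw":-1,"slide":[0,0,0],"turn":[0,0,0]}]'
python3 -c "
from h import *
show()"
```

```text
clock: 12.33
position: [0.5053, 0.1946, 0.1258]
tool_rot: [-0.088, 0.981, 0.016, 0.174]
wrist_force: [-2.8, 2.5, 2.6]
grip_width: 0.0232
clock: 13.0
position: [0.5062, 0.1946, 0.2621]
tool_rot: [-0.087, 0.98, 0.016, 0.176]
wrist_force: [0.1, 0.8, -0.4]
grip_width: 0.0233
t 13.0 p [0.5062 0.1946 0.2621] yaw_x -169.83 z [ 0.3428  0.0631 -0.9373] y [-0.177  0.984  0.002] q [ 0.765  0.053 -0.5    0.289 -0.738 -2.346] F [ 0.12  0.83 -0.41] g 0.0233
```

```bash

python3 -m handwheel '[{"claw":-1,"slide":[-0.002,-0.012,0],"turn":[-1.16,6.57,0]},{"claw":-1,"slide":[-0.003,-0.025,0],"turn":[-1.16,6.57,0]},{"claw":-1,"slide":[-0.004,-0.032,0],"turn":[-1.16,6.57,0]},{"claw":-1,"slide":[-0.004,-0.032,0],"turn":[-1.16,6.57,0]},{"claw":-1,"slide":[-0.004,-0.032,0],"turn":[-1.16,6.57,0]},{"claw":-1,"slide":[-0.004,-0.032,0],"turn":[-1.16,6.57,0]},{"claw":-1,"slide":[-0.004,-0.032,0],"turn":[0,0,0]},{"claw":-1,"slide":[-0.004,-0.032,0],"turn":[0,0,0]}]'
python3 -m handwheel '[{"claw":-1,"slide":[-0.004,-0.032,0],"turn":[0,0,0]},{"claw":-1,"slide":[-0.004,-0.032,0],"turn":[0,0,0]},{"claw":-1,"slide":[-0.004,-0.032,0],"turn":[0,0,0]},{"claw":-1,"slide":[-0.004,-0.032,0],"turn":[0,0,0]},{"claw":-1,"slide":[-0.004,-0.032,0],"turn":[0,0,0]},{"claw":-1,"slide":[-0.004,-0.03,0],"turn":[0,0,0]},{"claw":-1,"slide":[-0.002,-0.02,0],"turn":[0,0,0]},{"claw":-1,"slide":[0,0,0],"turn":[0,0,0]},{"claw":-1,"slide":[0,0,0],"turn":[0,0,0]}]'
python3 - <<'E'
from h import *
goal(-20,10,[.4515,-.2524,.262])
im,d,w=cloud('side'); np.savez('s5.npz',im=im,w=w);cv2.imwrite('pics/side5.png',im[...,::-1])
im,d,w=cloud('top'); np.savez('t5.npz',im=im,w=w)
im=cv2.imread('pics/side5.png')[190:350,240:440]; cv2.imwrite('pics/c5.png',cv2.resize(im,None,fx=3.6,fy=3.6,interpolation=2))
E
```

```text
clock: 13.67
position: [0.4757, -0.037, 0.255]
tool_rot: [-0.087, 0.98, -0.015, -0.176]
wrist_force: [0.6, -1.0, 0.8]
grip_width: 0.0233
clock: 14.42
position: [0.4487, -0.2459, 0.2567]
tool_rot: [-0.086, 0.981, -0.014, -0.174]
wrist_force: [0.1, 0.2, -0.2]
grip_width: 0.0232
t 14.42 p [ 0.4487 -0.2459  0.2567] yaw_x -169.91 z [-0.3395 -0.0575 -0.9389] y [-0.174  0.985  0.003] q [-0.124  0.329 -0.092  0.099 -1.487 -1.296] F [ 0.13  0.23 -0.18] g 0.0232
slide [ 0.0028 -0.0065  0.0053] turn [-0.13 -0.16 -0.04]
```

View pics/c5.png

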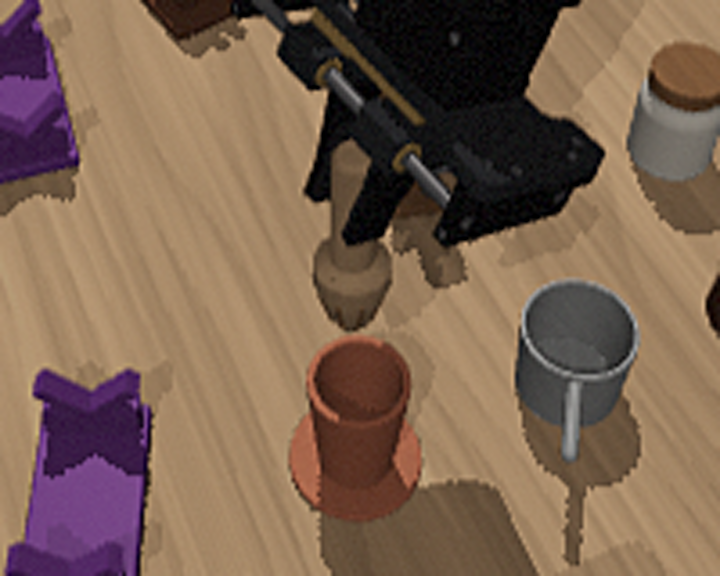

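The crop shows the reamer hanging nose-down, roughly upright, at (350,270) and just above the cup mouth at (358,380). Next I'll measure its axis against the cup's.

```bash
cat > fit.py <<'E'
from h import *
from scipy.optimize import least_squares
def axisfit(w,im,xy,zn,zmax,nose=None):
    p=w.reshape(-1,3);c=im.reshape(-1,3).astype(int)
    m=(np.hypot(p[:,0]-xy[0],p[:,1]-xy[1])<.035)&(p[:,2]>zn-.01)&(p[:,2]<zmax)&(c[:,0]>45)&(c[:,0]-c[:,2]>15)
    p=p[m]
    def prof(l): return np.interp(l,[0,.045,.06,.066,.15],[.006,.021,.021,.012,.012])
    def f(q):
        b=np.array([q[0],q[1],q[4] if nose is None else nose]); a=np.array([q[2],q[3],1]);a/=np.linalg.norm(a)
        l=(p-b)@a; return np.linalg.norm(p-b-np.outer(l,a),axis=1)-prof(l)
    r=least_squares(f,[*xy,0,0,zn],loss='soft_l1',f_scale=.002)
    q=r.x; print(len(p),'nose',q[[0,1,4]].round(4),'tilt deg',np.degrees(q[2:4]).round(2),'rms',np.sqrt(np.mean(r.fun**2)).round(4)); return q
E
python3 - <<'E'
from fit import *
s=read_state();M=R.from_quat(s['tool_rot']).as_matrix(); g=s['position']-.011*M[:,2]; print('g',g)
for n in('s5','t5'):
    D=np.load(n+'.npz'); 
    try: axisfit(D['w'],D['im'],g[:2],g[2]-.12,g[2]-.02)
    except Exception as e: print(n,e)
D=np.load('s5.npz');w=D['w'].reshape(-1,3);k=(w[:,2]>.085)&(w[:,2]<.105)&(np.hypot(w[:,0]-.455,w[:,1]+.252)<.05)
print('cup',cv2.minEnclosingCircle((w[k][:,:2]*1000).astype(np.float32)))
E
```

```text
g [ 0.45326744 -0.2441044   0.26775676]
457 nose [ 0.453  -0.2441  0.1433] tilt deg [-0.39  0.11] rms 0.0012
43 nose [ 0.4346 -0.2374  0.1464] tilt deg [21.31 -7.68] rms 0.0014
cup ((456.09466552734375, -251.41317749023438), 31.22846794128418)
```

```bash

python3 -m handwheel '[{"claw":-1,"slide":[0.0012,-0.0038,0],"turn":[0.1,0.3,0]},{"claw":-1,"slide":[0.0012,-0.0038,0],"turn":[0,0,0]},{"claw":-1,"slide":[0,0,-0.015],"turn":[0,0,0]},{"claw":-1,"slide":[0,0,-0.018],"turn":[0,0,0]},{"claw":-1,"slide":[0,0,-0.005],"turn":[0,0,0]},{"claw":-1,"slide":[0,0,0],"turn":[0,0,0]},{"claw":-1,"slide":[0,0,0],"turn":[0,0,0]}]'
python3 - <<'E'
from fit import *
s,M=show(); g=s['position']-.011*M[:,2]; print('g',g)
im,d,w=cloud('side'); axisfit(w,im,g[:2],g[2]-.1245,g[2]-.02)
E
```

```text
clock: 15.1
position: [0.4528, -0.2528, 0.2208]
tool_rot: [-0.088, 0.98, -0.014, -0.175]
wrist_force: [0.2, -1.0, -1.0]
grip_width: 0.0231
t 15.1 p [ 0.4528 -0.2528  0.2208] yaw_x -169.66 z [-0.3409 -0.0586 -0.9383] y [-0.178  0.984  0.003] q [-0.134  0.367 -0.132  0.105 -1.411 -1.291] F [ 0.16 -1.03 -1.01] g 0.0231
g [ 0.45652927 -0.25219186  0.23108711]
426 nose [ 0.4571 -0.2517  0.1072] tilt deg [-0.66  0.79] rms 0.0045
```

```bash

python3 -m handwheel '[{"claw":-1,"slide":[-0.0008,0,-0.01],"turn":[0,0,0]},{"claw":-1,"slide":[0,0,-0.013],"turn":[0,0,0]},{"claw":-1,"slide":[0,0,-0.013],"turn":[0,0,0]},{"claw":-1,"slide":[0,0,-0.013],"turn":[0,0,0]},{"claw":-1,"slide":[0,0,-0.01],"turn":[0,0,0]},{"claw":-1,"slide":[0,0,-0.007],"turn":[0,0,0]},{"claw":-1,"slide":[0,0,0],"turn":[0,0,0]},{"claw":-1,"slide":[0,0,0],"turn":[0,0,0]}]'
python3 -m handwheel '[{"claw":-1,"slide":[0,0,-0.005],"turn":[0,0,0]},{"claw":-1,"slide":[0,0,-0.005],"turn":[0,0,0]},{"claw":-1,"slide":[0,0,-0.005],"turn":[0,0,0]},{"claw":-1,"slide":[0,0,0],"turn":[0,0,0]}]'
python3 -m handwheel '[{"claw":-1,"slide":[0,0,-0.003],"turn":[0,0,0]},{"claw":-1,"slide":[0,0,-0.003],"turn":[0,0,0]},{"claw":-1,"slide":[0,0,-0.002],"turn":[0,0,0]},{"claw":-1,"slide":[0,0,0],"turn":[0,0,0]}]'
```

```text
clock: 15.82
position: [0.4517, -0.2529, 0.1544]
tool_rot: [-0.088, 0.981, -0.014, -0.175]
wrist_force: [0.1, -1.0, 0.3]
grip_width: 0.0231
clock: 16.15
position: [0.451, -0.2526, 0.1384]
tool_rot: [-0.088, 0.98, -0.013, -0.176]
wrist_force: [-0.7, -0.1, -0.6]
grip_width: 0.0235
clock: 16.48
position: [0.4513, -0.2528, 0.1309]
tool_rot: [-0.088, 0.98, -0.014, -0.175]
wrist_force: [-0.5, -0.9, -1.2]
grip_width: 0.0233
```

```bash

python3 -m handwheel '[{"claw":-1,"slide":[0,0,-0.002],"turn":[0,0,0]},{"claw":-1,"slide":[0,0,-0.002],"turn":[0,0,0]},{"claw":-1,"slide":[0,0,-0.002],"turn":[0,0,0]},{"claw":-1,"slide":[0,0,0],"turn":[0,0,0]}]'
python3 -m handwheel '[{"claw":-1,"slide":[0,0,-0.0015],"turn":[0,0,0]},{"claw":-1,"slide":[0,0,-0.0015],"turn":[0,0,0]},{"claw":-1,"slide":[0,0,0],"turn":[0,0,0]}]'
```

```text
clock: 16.82
position: [0.4513, -0.2528, 0.1249]
tool_rot: [-0.088, 0.98, -0.014, -0.175]
wrist_force: [-0.2, -0.0, -0.3]
grip_width: 0.0232
clock: 17.07
position: [0.4515, -0.2528, 0.1221]
tool_rot: [-0.088, 0.981, -0.014, -0.175]
wrist_force: [-0.0, -0.4, -1.0]
grip_width: 0.0229
```

```bash

python3 -m handwheel '[{"claw":-1,"slide":[0,0,-0.001],"turn":[0,0,0]},{"claw":-1,"slide":[0,0,-0.001],"turn":[0,0,0]},{"claw":-1,"slide":[0,0,0],"turn":[0,0,0]}]'
python3 -m handwheel '[{"claw":-1,"slide":[0,0,-0.001],"turn":[0,0,0]},{"claw":-1,"slide":[0,0,0],"turn":[0,0,0]}]'
python3 - <<'E'
from h import *
for n in('side',):
    im,d,w=cloud(n); cv2.imwrite('pics/c6.png',cv2.resize(im[230:350,260:420,::-1],None,fx=4,fy=4,interpolation=2))
    p=w.reshape(-1,3);k=(p[:,2]>.003)&(p[:,2]<.012)&(np.hypot(p[:,0]-.455,p[:,1]+.252)<.05);print('saucer',cv2.minEnclosingCircle((p[k][:,:2]*1000).astype(np.float32)))
E
```

```text
clock: 17.32
position: [0.4516, -0.2529, 0.1202]
tool_rot: [-0.088, 0.981, -0.014, -0.175]
wrist_force: [0.4, 0.3, -1.1]
grip_width: 0.0231
clock: 17.48
position: [0.4517, -0.2529, 0.1195]
tool_rot: [-0.088, 0.981, -0.014, -0.175]
wrist_force: [0.4, 0.1, -1.1]
grip_width: 0.0234
saucer ((455.2823791503906, -251.8198699951172), 49.64842987060547)
```

View pics/c6.png

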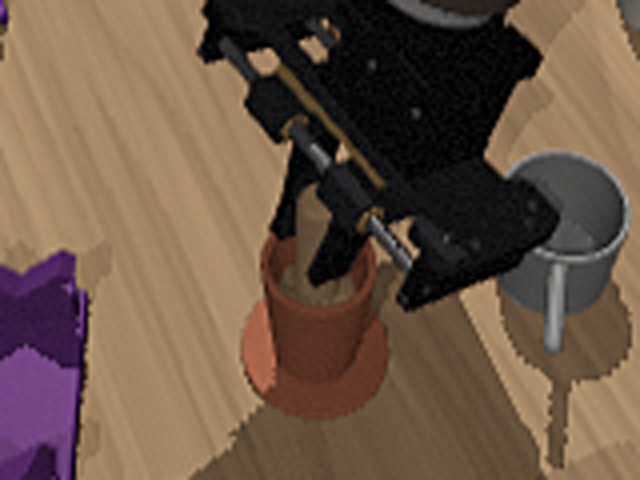

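The crop shows the reamer's head inside the upright cup, rim at (320,275), with the fingers just above the rim. No contact yet, so I'll keep easing down.

```bash

python3 -m handwheel '[{"claw":-1,"slide":[0,0,-0.0007],"turn":[0,0,0]},{"claw":-1,"slide":[0,0,0],"turn":[0,0,0]}]'
python3 -m handwheel '[{"claw":-1,"slide":[0,0,-0.0007],"turn":[0,0,0]},{"claw":-1,"slide":[0,0,0],"turn":[0,0,0]}]'
python3 -m handwheel '[{"claw":-1,"slide":[0,0,-0.0007],"turn":[0,0,0]},{"claw":-1,"slide":[0,0,0],"turn":[0,0,0]}]'
```

```text
clock: 17.7
position: [0.4518, -0.253, 0.1194]
tool_rot: [-0.088, 0.981, -0.014, -0.175]
wrist_force: [-0.1, 1.0, 5.2]
grip_width: 0.0236
clock: 17.87
position: [0.4519, -0.2531, 0.1193]
tool_rot: [-0.088, 0.981, -0.014, -0.175]
wrist_force: [0.7, 0.9, 6.9]
grip_width: 0.0231
clock: 18.03
position: [0.452, -0.2532, 0.1193]
tool_rot: [-0.088, 0.981, -0.014, -0.175]
wrist_force: [-0.2, 1.9, 11.2]
grip_width: 0.0233
```

```bash

python3 -m handwheel '[{"claw":-1,"slide":[0,0,0.0013],"turn":[0,0,0]},{"claw":-1,"slide":[0,0,0],"turn":[0,0,0]},{"claw":-0.3,"slide":[0,0,0],"turn":[0,0,0]},{"claw":-0.1,"slide":[0,0,0],"turn":[0,0,0]},{"claw":0.2,"slide":[0,0,0],"turn":[0,0,0]},{"claw":0.4,"slide":[0,0,0],"turn":[0,0,0]},{"claw":0.6,"slide":[0,0,0],"turn":[0,0,0]},{"claw":0.6,"slide":[0,0,0],"turn":[0,0,0]}]'
python3 -m handwheel '[{"claw":0.6,"slide":[0.004,0.001,0.01],"turn":[0,0,0]},{"claw":0.6,"slide":[0.007,0.001,0.02],"turn":[0,0,0]},{"claw":0.6,"slide":[0.01,0.002,0.028],"turn":[0,0,0]},{"claw":0.6,"slide":[0.01,0.002,0.028],"turn":[0,0,0]},{"claw":0.6,"slide":[0.01,0.002,0.028],"turn":[0,0,0]},{"claw":0.6,"slide":[0,0.035,0.01],"turn":[0,0,0]},{"claw":0.6,"slide":[0,0.035,0],"turn":[0,0,0]},{"claw":0.6,"slide":[0,0.035,0],"turn":[0,0,0]},{"claw":0.6,"slide":[0,0.03,0],"turn":[0,0,0]},{"claw":0.6,"slide":[0,0,0],"turn":[0,0,0]}]'
python3 - <<'E'
from fit import *
show()
im,d,w=cloud('side'); p=w.reshape(-1,3);c=im.reshape(-1,3).astype(int)
k=(p[:,2]>.1)&(p[:,2]<.17)&(np.hypot(p[:,0]-.455,p[:,1]+.252)<.03)
q=p[k]; print('handle top',np.percentile(q[:,2],[95,99,100]))
f=lambda x:np.linalg.norm(np.cross(q-[x[0],x[1],.13],np.array([x[2],x[3],1])/np.linalg.norm([x[2],x[3],1])),axis=1)-.012
q=q[q[:,2]<.152]; r=least_squares(f,[.455,-.252,0,0],loss='soft_l1',f_scale=.002);print('handle axis',r.x[:2],'tilt deg',np.degrees(r.x[2:]),len(q))
k=(p[:,2]>.08)&(p[:,2]<.1)&(np.hypot(p[:,0]-.455,p[:,1]+.252)<.045)
print('rim',cv2.minEnclosingCircle((p[k][:,:2]*1000).astype(np.float32)))
cv2.imwrite('pics/side7.png',im[...,::-1])
t,_,w=cloud('top'); cv2.imwrite('pics/top7.png',t[...,::-1])
p=w.reshape(-1,3);k=(p[:,2]>.1)&(p[:,2]<.17)&(np.hypot(p[:,0]-.455,p[:,1]+.252)<.03);print('top: end',np.median(p[k],axis=0),k.sum())
a=cv2.resize(im[120:340,240:500,::-1],(470,398)); b=cv2.resize(t[90:290,235:440,::-1],(330,322)); b=cv2.copyMakeBorder(b,0,76,0,0,0)
cv2.imwrite('pics/fin.png',np.hstack([a,b]))
E
```

```text
clock: 18.7
position: [0.4515, -0.2528, 0.1183]
tool_rot: [-0.088, 0.98, -0.014, -0.175]
wrist_force: [-0.2, -0.5, 0.7]
grip_width: 0.0556
clock: 19.53
position: [0.4928, -0.106, 0.2428]
tool_rot: [-0.09, 0.98, -0.013, -0.174]
wrist_force: [-0.5, -0.4, 0.8]
grip_width: 0.0697
t 19.53 p [ 0.4928 -0.106   0.2428] yaw_x -169.42 z [-0.3396 -0.0579 -0.9388] y [-0.182  0.983  0.005] q [ 0.121  0.348 -0.07   0.017 -1.504 -1.512] F [-0.5  -0.43  0.78] g 0.0697
handle top [0.15709256 0.15834797 0.15902327]
handle axis [ 0.45612828 -0.25096742] tilt deg [ 0.12967597 -0.26981103] 168
rim ((455.0738525390625, -251.65602111816406), 30.953075408935547)
top: end [ 0.45264403 -0.24693425  0.15265947] 95
```

View pics/fin.png

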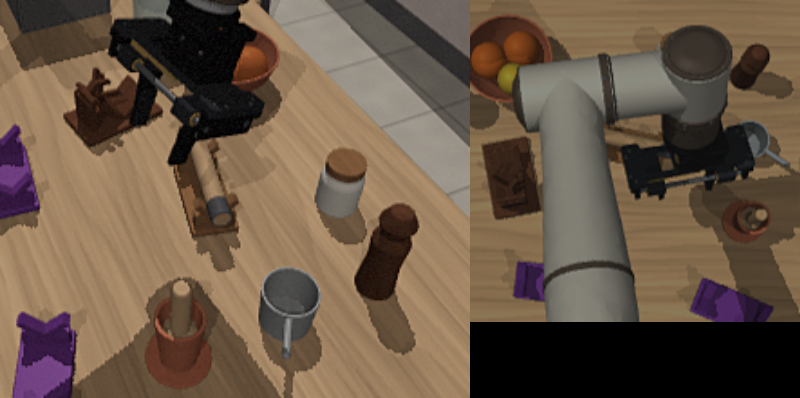

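The final view shows the reamer upright in the standing cup at (180,320), the muddler in its rest at (210,195), and the gripper clear. Handing in.

```bash
python3 -c "
from bench import *
print(close_job())"
```

```text
the job is handed in; nothing more can be done
None
```

I did both parts in the order asked and handed the job in at about 19.6 s of the 54 s allowed; `close_job()` gave no verdict.

- **Muddler:** it lies in both notches of the brown rest. Its top is at about 76 mm along its whole length, so it is level, and its ends are at ±90 mm, centred to about 1 mm. I let go after a contact force of about 4 N.
- **Reamer:** it stands nose-down in the drip cup. The handle leans about 0.3°, and its top measures 157 mm against the 156 mm expected with the nose on the floor. I eased it down until it touched bottom (11 N at most), relaxed the force, then opened the fingers.
- **Surroundings:** the cup is still upright, with its rim within about 1 mm of where it started. The measuring cup, salt jar and mill look unmoved by eye, as do the parts of the bowl and purple racks not hidden by the arm. I didn't check the carafe in the last pictures or measure any bystander. The gripper is clear of everything.

**What didn't go to plan or disagreed:**
- The planned 40° tilt to grip the reamer was cut short near the wrist singularity. I gripped it at 20° outward and placed it at 20° inward instead.
- The last top view put the handle end about 4 mm from where the side view did. It saw that end partly and at an angle, so I went by the side-view fit.

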